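# Hold the two-compartment tray frame over the lunch-box sealer's carrier

### The job

We are changing the lunch-box sealer over to two-compartment trays: slide its carrier along the rods, away from the sealing head, until it clicks into the notch of the loading station at the free end. Then pick up the frame with the two rectangular windows and hold it level about 15 mm above the carrier, touching nothing but your fingers, with its four corner holes over the four threaded holes so that each thread can be seen whole through its hole. Finish while holding it there, still and gripped, so that a colleague can start the screws; leave the other things on the table where they are.

Things in the scene. Friction and masses are not known exactly. Their poses are not given: they have to be found in the camera images.
- sealer: Fixed steel tray sealer. Origin: on the table under the middle of its bed (540 mm along its y, 200 mm across); +x points to its back, away from the operator, z up. Guide rods run along y. The +y half is under the sealing head (y 40 to 240, x -83 to 133, z 93 to 215 mm, lever and film roll up to 290 mm), the -y half is open. A dark index bar along its front edge has a notch at each station.
- carrier (a joint): Travel of the carrier along the sealer's -y, m: 0 = sealing station under the head, 0.260 = loading station notch at the free end, stop at 0.285. Aluminium block 140 (x) x 180 (y) mm, top 75 mm above the table, two pockets, 20 mm web; centre at x 0, y 130 mm - travel in the sealer's frame. Slides at 1 to 2 N; let go within 4 mm of the notch, a spring ball pulls it in; about 6 N pushes it out.
- handle (a point): Centre of the carrier's upright black knob, 24 mm diameter, 72 to 108 mm above the table (its 36 mm wide bracket's top is at 63 mm). It lies 128 mm in front (-x) and 60 mm to the -y side of the carrier's centre: at the loading station at x -128, y -190, z 90 mm in the sealer's frame.
- frame: Two-compartment tray frame, loose, flat on the table at the left or right: aluminium plate 140 (x) x 180 (y) x 12 mm, about 0.36 kg, with two rectangular windows (88 in x by 56 mm in y) and between them a 20 mm wide web along x through its centre: grip it there, a finger in each window. Origin: centre of the underside, z up. Fits the carrier either way round.
- hole0 (a point): Centre, on the underside of the frame, of its first 14 mm corner hole (at x = 56 mm, y = 76 mm from the frame's origin).
- hole1 (a point): Centre, on the underside of the frame, of its second 14 mm corner hole (at x = 56 mm, y = -76 mm from the frame's origin).
- hole2 (a point): Centre, on the underside of the frame, of its third 14 mm corner hole (at x = -56 mm, y = -76 mm from the frame's origin).
- hole3 (a point): Centre, on the underside of the frame, of its fourth 14 mm corner hole (at x = -56 mm, y = 76 mm from the frame's origin).
- thread0 (a point): Mouth, on the carrier's top face, of its first 6 mm threaded hole (brass insert), at x = 56 mm, y = 76 mm from the carrier's centre, axes as the sealer's.
- thread1 (a point): Mouth, on the carrier's top face, of its second 6 mm threaded hole (brass insert), at x = 56 mm, y = -76 mm from the carrier's centre, axes as the sealer's.
- thread2 (a point): Mouth, on the carrier's top face, of its third 6 mm threaded hole (brass insert), at x = -56 mm, y = -76 mm from the carrier's centre, axes as the sealer's.
- thread3 (a point): Mouth, on the carrier's top face, of its fourth 6 mm threaded hole (brass insert), at x = -56 mm, y = 76 mm from the carrier's centre, axes as the sealer's.
- round_frame: The other tray frame, not to be used: same outline, thickness, metal and corner holes, but one round window of 105 mm. Lies on the side of the table opposite to the two-compartment frame. Origin: centre of the underside.
- screw_dish: Small white dish, 92 mm across and 20 mm tall with its content, with four thumbscrews. Origin: centre of the underside.
- soy_bottle: Amber bottle with yellow cap, 62 mm diameter, 190 mm tall, standing. Origin: centre of the underside.
- tray_stack: Stack of black two-compartment lunch trays, 138 x 178 x 58 mm. Origin: centre of the underside.
- spice_jar: Small clear jar with a white cap, 44 mm diameter, 70 mm tall, standing. Origin: centre of the underside.

How it is judged:
By the outcome, as a careful person would: the job done as asked, in the order asked, and still so for the second after the job is handed in, while the arm keeps its last pose, push and grip.
It also fails if it takes over 64 s, if anything falls off the work surface, if the arm or the gripper's body presses on something with over 40 N, if the wrist force passes 120 N, or if a joint passes its speed limit or range.

### The arm

A 6-joint arm with a two-finger parallel gripper is mounted at the origin on the work surface. World frame = base frame: x ahead of the robot, y to its left, z up, the work surface at z = 0. Lengths are in mm, angles in degrees, forces in N, time in s.
With the tool pointing down it reaches from about 250 to 725 mm from the base axis. Payload 4 kg.
Tool frame: the origin (TCP) lies at the very end of the fingers, on their centre line; the grasp point (between the pads) lies 19 mm behind it; y points along the fingers, x is the direction in which the jaws open and shut, and the axes are right-handed (so a half turn about y gives the same grasp; the last joint's range is limited). The gripper opens to 85 mm and grips with 20 to 120 N. Pads are 22 mm wide; open, the fingers measure 114 mm over their backs; the gripper's body (76 mm by 85 mm) begins 54 mm behind the grasp point. The pads swing forward as they close: fully open they stand 13 mm farther back than shut.
Start: joints at [-75.516, 13.785, 0.286, 76.501, 0, 90], TCP at [125.056, -484.108, 231.306] pointing down, gripper open.
Joint ranges: [-155.79, 155.79], [-60.16, 107.12], [-62.33, 73.08], [-114, 123.19], [-81.49, 82.49], [-180, 180]. Speed limits (degrees/s): [159.86, 159.86, 180, 180, 180, 180].

### API

Orientations are given as a 3x3 rotation matrix whose columns are the frame's x, y, z axes.
In Python, from rig import get_state, read_camera, job_done gives the robot as it stands. The module is installed in compiled form; this text tells all that it offers.
- The arm moves only by the tool apply_moves, never from a script. Its argument "commands" is a list of rows, each an object of numbers: "x", "y", "z": the shift along the world's x, y, z in mm; "ax", "ay", "az": the turn, a rotation vector about the world's x, y, z in rad; "grip": the opening, from 0 (shut) to 1 (fully open). A call has exactly 5 rows; each row shifts and turns the commanded pose from where the row before left it; what a row does not reach is not made up. A row lasts 1/10 s, in which the tool goes at most 50 mm and 8.59 degrees, less where a joint would pass 70% of its speed; a pose out of reach is approached as far as the arm can. A call with a gripper value outside its range is refused whole. The fingers move at their own pace and stop on an object; "grip_force" is the grip in N (left out, the last holds). Time passes only in rows, so rows that do not move let the fingers close, or fill a call up. It gives the time, the measured TCP pose, the force and the opening at its end, in the units of the state.
- get_state(): the state, without advancing time (a new reading comes with each control period).
- read_camera(name): name is "side" or "top"; returns a dict with "frame" (480x640x3 uint8, red, green, blue), "camera_matrix" (3x3 intrinsics, pixels), "xyz" and "orientation" of the camera in the world. Camera axes: x right, y up, looking along -z (the intrinsics and any distortion apply to the point x, -y, -z); pixel columns grow to the right and rows downward; lengths in mm; the calibration is good to about 2 mm. A picture is of the moment at which its call begins. There is no depth.
- job_done(): hands the job in, once; it reports no verdict.
The state is a dict: "clock": time; "joint_pos": joint angles; "dq": joint speeds; "joint_efforts": joint torques, N m; "tcp_pos": TCP position; "tool_rot": TCP orientation; "wrist_force": force on the tool from outside, world axes, zero at the start; "moment": the same for the moment, N m; "width": finger opening in mm.
Only numpy, scipy, OpenCV 4.12 (cv2) and the standard library are available. Lean on these libraries where they do the work, as an engineer would, in place of code of your own. Each camera call takes 0.05 s, during which the arm holds its last target. There are 200 camera calls.

## Working session

There is one attempt and no reset: what is moved stays moved. The work goes in short steps, Python scripts to look and compute and a tool call to move; the robot and the scene stay as the last step left them, time stands still between calls to the robot, and variables do not carry over. Pictures are saved under pics/ and viewed, about 8 in all and at most 12, crops included, and the job is handed in when it is done.

Besides the shell and the picture viewer there is one more tool, called after "Request:" as name([rows], argument=value, ...), one row to a line, values as JSON. apply_moves: Moves the arm, as the interface text tells. Its arguments: {"type":"object","properties":{"commands":{"type":"array"},"grip_force":{"type":"number"}},"required":["commands"]}

```bash
ls; mkdir -p pics; cat > h.py <<'E'
import numpy as np,cv2
from rig import get_state,read_camera,job_done
def cam(n):
    c=read_camera(n); c['bgr']=cv2.cvtColor(c['frame'],cv2.COLOR_RGB2BGR); return c
def ray(c,u,v):
    K=np.array(c['camera_matrix']);R=np.array(c['orientation'])
    d=np.linalg.inv(K)@[u,v,1]; return np.array(c['xyz']),R@np.array([d[0],-d[1],-d[2]])
def onz(c,u,v,z):
    o,d=ray(c,u,v); return o+d*(z-o[2])/d[2]
def proj(c,p):
    q=np.array(c['orientation']).T@(np.array(p,float)-c['xyz']); q=np.array(c['camera_matrix'])@[q[0],-q[1],-q[2]]; return q[:2]/q[2]
E
python3 - <<'E'
from h import *
for n in('side','top'):
    c=cam(n);cv2.imwrite(f'pics/{n}0.png',c['bgr']);print(n,{k:np.round(c[k],3).tolist() for k in c if k not in('frame','bgr')},c.keys())
s=get_state();print(s)
E
```

```text
pics
side {'camera_matrix': [[595.903, 0.0, 305.829], [0.0, 595.903, 235.342], [0.0, 0.0, 1.0]], 'xyz': [360.816, -779.158, 1046.722], 'orientation': [[0.979, 0.159, -0.125], [-0.203, 0.757, -0.621], [-0.004, 0.634, 0.774]]} dict_keys(['frame', 'camera_matrix', 'xyz', 'orientation', 'bgr'])
top {'camera_matrix': [[623.015, 0.0, 320.751], [0.0, 623.015, 233.201], [0.0, 0.0, 1.0]], 'xyz': [170.652, 8.881, 1715.891], 'orientation': [[-0.054, 0.977, -0.204], [-0.999, -0.053, 0.01], [-0.001, 0.205, 0.979]]} dict_keys(['frame', 'camera_matrix', 'xyz', 'orientation', 'bgr'])
{'clock': 0.1, 'joint_pos': array([-7.55159909e+01,  1.38283698e+01,  2.21170643e-01,  7.64991923e+01,
       -1.42424516e-03,  8.99993413e+01]), 'dq': array([ 0.01854104, -0.05500387,  0.11767511,  0.0280491 , -0.06253828,
       -0.05854042]), 'joint_efforts': array([-3.63467861e-04, -3.73137081e+01,  2.53010058e+01,  1.08477779e-02,
       -1.20546529e-04, -1.37190685e-06]), 'tcp_pos': array([ 124.9099784 , -483.57790638,  230.49594593]), 'tool_rot': array([[ 2.50120491e-01, -4.88491502e-04,  9.68214595e-01],
       [-9.68212937e-01,  1.79164615e-03,  2.50120967e-01],
       [-1.85687992e-03, -9.99998276e-01, -2.48363762e-05]]), 'wrist_force': array([ 0.64461303, -0.31656893, -0.14166875]), 'moment': array([ 0.01524633, -0.07104412, -0.02721777]), 'width': 85.61496951894568}
```

View pics/top0.png

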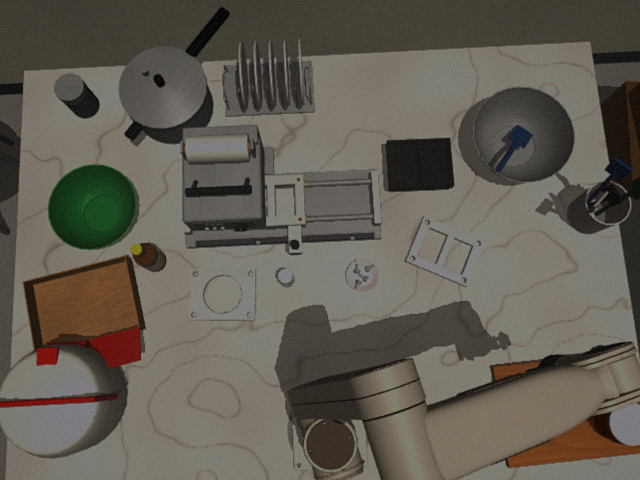

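View pics/side0.png

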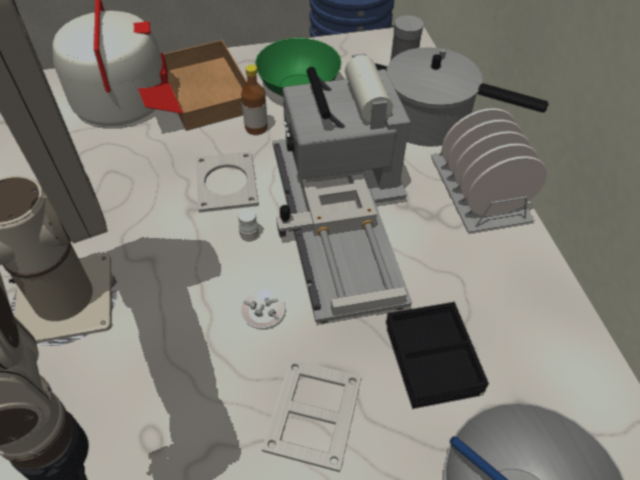

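The top view shows the sealer near (282,210), the carrier partly out from under the head, the knob at (294,245) and the two-window frame at (445,250). The side view shows the frame at (313,415). I'll crop both views to get finer pixel positions.

```bash
python3 - <<'E'
import cv2
a=cv2.imread('pics/top0.png')[120:300,170:500];a=cv2.resize(a,None,fx=2.4,fy=2.4,interpolation=3)
cv2.imwrite('pics/top0c.png',cv2.convertScaleAbs(a,alpha=1.5))
b=cv2.imread('pics/side0.png')[170:470,190:500];b=cv2.resize(b,None,fx=2,fy=2,interpolation=3)
cv2.imwrite('pics/side0c.png',cv2.convertScaleAbs(b,alpha=1.2))
E
```

```text
(no output)
```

View pics/top0c.png

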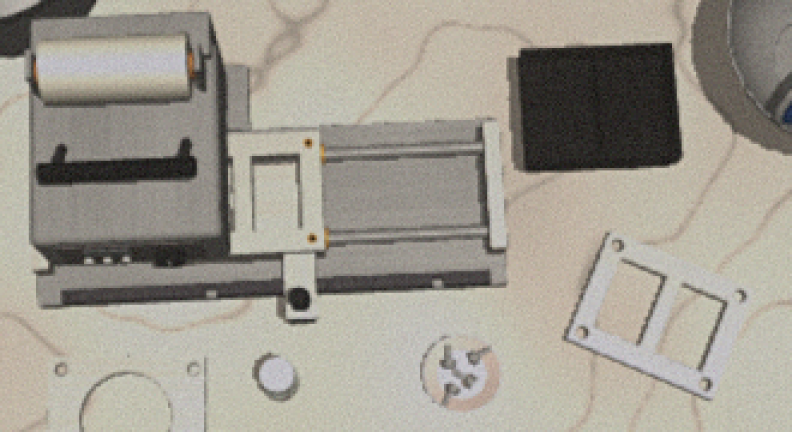

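View pics/side0c.png

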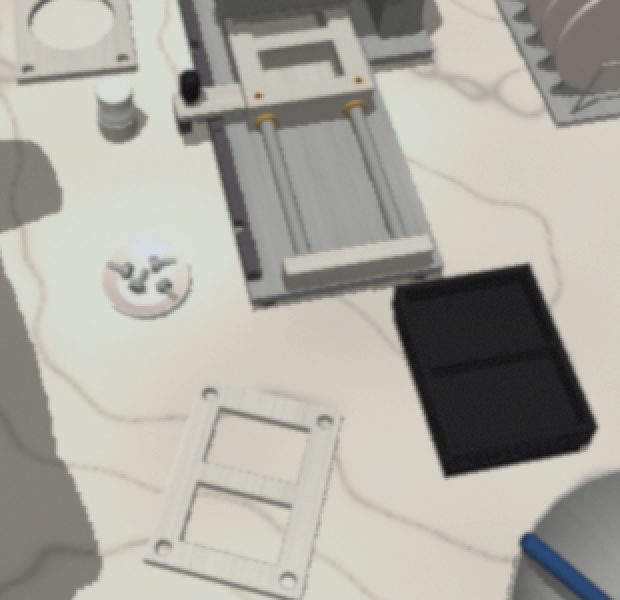

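Both crops show threads 1 and 2 on the open end of the carrier, the knob, and all four frame holes. Next I triangulate them.

```bash
python3 - <<'E'
from h import *
T=cam('top');S=cam('side')
t=lambda u,v:(u/2.4+170,v/2.4+120)
s=lambda u,v:(u/2+190,v/2+170)
def tri(a,b):
    o1,d1=ray(T,*a);o2,d2=ray(S,*b);k=np.linalg.lstsq(np.c_[d1,-d2],o2-o1,rcond=None)[0]
    p,q=o1+k[0]*d1,o2+k[1]*d2; return (p+q)/2,np.linalg.norm(p-q)
P={'th1':((307,142),(358,80),75),'th2':((312,238),(258,96),75),'knob':((299,297),(190,74),108),
'hA':((617,245),(325,422),12),'hB':((740,295),(288,581),12),'hC':((706,384),(164,547),12),'hD':((583,332),(210,394),12)}
for k,(a,b,z) in P.items():
    print(k,*[np.round(x,1) for x in tri(t(*a),s(*b))],'T',onz(T,*t(*a),z).round(1)[:2],'S',onz(S,*s(*b),z).round(1)[:2])
E
```

```text
th1 [669.1  46.5  70.3] 0.2 T [667.6  46.4] S [667.7  42.5]
th2 [556.4  46.2  70.5] 0.9 T [554.9  46.1] S [556.   42.4]
knob [484.3  62.9 103.7] 3.5 T [481.7  62.7] S [485.5  59.5]
hA [ 543.2 -308.9    6.9] 0.6 T [ 541.8 -307.9] S [ 542.6 -311.1]
hB [ 475.1 -445.9    9. ] 0.2 T [ 474.7 -445.1] S [ 474.7 -446.8]
hC [ 374.7 -395.6    9.6] 1.9 T [ 373.4 -395.2] S [ 375.6 -396.3]
hD [ 442.4 -259.9    9.5] 1.3 T [ 441.3 -259.6] S [ 442.8 -261. ]
```

Request:
apply_moves([
  {"x": 18,"y": 27,"z": 0,"az": -0.05},
  {"x": 18,"y": 27,"az": -0.05},
  {"x": 18,"y": 27,"az": -0.05},
  {"x": 18,"y": 27,"az": -0.05},
  {"x": 18,"y": 27,"az": -0.05},
])

```text
validation failed for argument at $.co...
```

```bash
python3 - <<'E'
from h import *
s=get_state();print(s['joint_pos'].round(1),s['tcp_pos'].round(1),s['tool_rot'][:,0].round(3))
T=cam('top');S=cam('side')
t=lambda u,v:(u/2.4+170,v/2.4+120)
s=lambda u,v:(u/2+190,v/2+170)
for z in (40,50,60): print(z,[onz(T,*t(*p),z).round(1) for p in ((211,294),(437,283))],onz(S,*s(240,225),z).round(1), [onz(T,*t(*p),z).round(1) for p in ((38,305),(505,285))])
E
```

```text
[-75.5  13.8   0.2  76.5  -0.   90. ] [ 125.  -483.7  230.8] [ 0.25  -0.968 -0.001]
40 [array([503.9, 165.1,  40. ]), array([502.5, -93.3,  40. ])] [507.  -95.2  40. ] [array([501.9, 362.5,  40. ]), array([ 496. , -170.8,   40. ])]
50 [array([501.9, 164.2,  50. ]), array([500.6, -92.7,  50. ])] [ 505.6 -102.    50. ] [array([499.9, 360.4,  50. ]), array([ 494. , -169.7,   50. ])]
60 [array([499.9, 163.2,  60. ]), array([498.6, -92.1,  60. ])] [ 504.1 -108.8   60. ] [array([497.9, 358.3,  60. ]), array([ 492.1, -168.6,   60. ])]
```

Request:
apply_moves([
  {"x": 18,"y": 27,"z": 0,"ax": 0,"ay": 0,"az": -0.05,"grip": 1},
  {"x": 18,"y": 27,"z": 0,"ax": 0,"ay": 0,"az": -0.05,"grip": 1},
  {"x": 18,"y": 27,"z": 0,"ax": 0,"ay": 0,"az": -0.05,"grip": 1},
  {"x": 18,"y": 27,"z": 0,"ax": 0,"ay": 0,"az": -0.05,"grip": 1},
  {"x": 18,"y": 27,"z": 0,"ax": 0,"ay": 0,"az": -0.05,"grip": 1},
])

```text
clock: 0.8
tcp_pos: [215.5, -348.0, 231.3]
tool_rot: [[0.0, 0.0, 1.0], [-1.0, -0.0, 0.0], [0.0, -1.0, 0.0]]
wrist_force: [-0.1, -0.6, 1.1]
width: 85.4
```

```bash
python3 - <<'E'
from h import *
s=get_state();print(s['joint_pos'].round(1),s['tcp_pos'].round(1),s['tool_rot'][:,0].round(3),s['clock'])
E
```

```text
[-58.2   3.5 -12.   74.5   0.  121.8] [ 215.5 -348.   231.3] [ 0. -1.  0.] 0.8
```

Request:
apply_moves([
  {"x": 14,"y": 21,"z": 0,"ax": 0,"ay": 0,"az": 0.149,"grip": 1},
  {"x": 14,"y": 21,"z": 0,"ax": 0,"ay": 0,"az": 0.149,"grip": 1},
  {"x": 14,"y": 21,"z": 0,"ax": 0,"ay": 0,"az": 0.149,"grip": 1},
  {"x": 14,"y": 21,"z": 0,"ax": 0,"ay": 0,"az": 0.149,"grip": 1},
  {"x": 14,"y": 21,"z": 0,"ax": 0,"ay": 0,"az": 0.149,"grip": 1},
])

```text
clock: 1.3
tcp_pos: [285.5, -243.2, 231.4]
tool_rot: [[0.684, 0.0, 0.729], [-0.729, -0.0, 0.684], [0.0, -1.0, 0.0]]
wrist_force: [0.1, -0.1, -0.2]
width: 85.4
```

Request:
apply_moves([
  {"x": 14,"y": 21,"z": 0,"ax": 0,"ay": 0,"az": 0.149,"grip": 1},
  {"x": 14,"y": 21,"z": 0,"ax": 0,"ay": 0,"az": 0.149,"grip": 1},
  {"x": 14,"y": 21,"z": 0,"ax": 0,"ay": 0,"az": 0.149,"grip": 1},
  {"x": 14,"y": 21,"z": 0,"ax": 0,"ay": 0,"az": 0.149,"grip": 1},
  {"x": 14,"y": 21,"z": 0,"ax": 0,"ay": 0,"az": 0.149,"grip": 1},
])

```text
clock: 1.8
tcp_pos: [355.5, -138.2, 231.4]
tool_rot: [[0.997, 0.0, 0.072], [-0.072, -0.0, 0.997], [0.0, -1.0, -0.0]]
wrist_force: [1.0, 0.6, 0.5]
width: 85.6
```

Request:
apply_moves([
  {"x": 14,"y": 21,"z": 0,"ax": 0,"ay": 0,"az": 0.149,"grip": 1},
  {"x": 14,"y": 21,"z": 0,"ax": 0,"ay": 0,"az": 0.149,"grip": 1},
  {"x": 14,"y": 21,"z": 0,"ax": 0,"ay": 0,"az": 0.149,"grip": 1},
  {"x": 14,"y": 21,"z": 0,"ax": 0,"ay": 0,"az": 0.149,"grip": 1},
  {"x": 14,"y": 21,"z": 0,"ax": 0,"ay": 0,"az": 0.149,"grip": 1},
])

```text
clock: 2.3
tcp_pos: [425.5, -33.1, 231.4]
tool_rot: [[0.782, 0.0, -0.624], [0.624, -0.0, 0.782], [0.0, -1.0, -0.0]]
wrist_force: [0.8, -0.7, 1.1]
width: 85.5
```

Request:
apply_moves([
  {"x": 12,"y": 19,"z": 0,"ax": 0,"ay": 0,"az": 0.149,"grip": 1},
  {"x": 12,"y": 19,"z": 0,"ax": 0,"ay": 0,"az": 0.149,"grip": 1},
  {"x": 12,"y": 19,"z": 0,"ax": 0,"ay": 0,"az": 0.149,"grip": 1},
  {"x": 12,"y": 19,"z": 0,"ax": 0,"ay": 0,"az": 0.149,"grip": 1},
  {"x": 10,"y": 19,"z": 0,"ax": 0,"ay": 0,"az": 0.149,"grip": 1},
])

```text
clock: 2.8
tcp_pos: [483.6, 61.8, 231.2]
tool_rot: [[0.152, 0.0, -0.988], [0.988, -0.0, 0.152], [-0.0, -1.0, -0.0]]
wrist_force: [0.2, -0.3, -0.5]
width: 85.3
```

Request:
apply_moves([
  {"x": 0,"y": 0,"z": -31,"ax": 0,"ay": 0,"az": 0.032,"grip": 1},
  {"x": 0,"y": 0,"z": -31,"ax": 0,"ay": 0,"az": 0.032,"grip": 1},
  {"x": 0,"y": 0,"z": -31,"ax": 0,"ay": 0,"az": 0.032,"grip": 1},
  {"x": 0,"y": 0,"z": -31,"ax": 0,"ay": 0,"az": 0.032,"grip": 1},
  {"x": 0,"y": 0,"z": -31,"ax": 0,"ay": 0,"az": 0.032,"grip": 1},
])

```text
clock: 3.3
tcp_pos: [483.0, 61.0, 75.2]
tool_rot: [[-0.003, 0.0, -1.0], [1.0, 0.0, -0.003], [0.0, -1.0, -0.0]]
wrist_force: [1.4, -0.1, -0.1]
width: 85.5
```

Request:
apply_moves([
  {"x": 0,"y": 0,"z": 0,"ax": 0,"ay": 0,"az": 0,"grip": 0},
  {"x": 0,"y": 0,"z": 0,"ax": 0,"ay": 0,"az": 0,"grip": 0},
  {"x": 0,"y": 0,"z": 0,"ax": 0,"ay": 0,"az": 0,"grip": 0},
  {"x": 0,"y": 0,"z": 0,"ax": 0,"ay": 0,"az": 0,"grip": 0},
  {"x": 0,"y": 0,"z": 0,"ax": 0,"ay": 0,"az": 0,"grip": 0},
], grip_force=30)

```text
clock: 3.8
tcp_pos: [484.7, 61.2, 78.4]
tool_rot: [[-0.001, 0.004, -1.0], [1.0, 0.001, -0.001], [0.001, -1.0, -0.004]]
wrist_force: [-1.4, 0.7, 5.9]
width: 23.0
```

Request:
apply_moves([
  {"x": 0,"y": -10,"z": 1,"ax": 0,"ay": 0,"az": 0,"grip": 0},
  {"x": 0,"y": -20,"z": 1,"ax": 0,"ay": 0,"az": 0,"grip": 0},
  {"x": 0,"y": -25,"z": 0,"ax": 0,"ay": 0,"az": 0,"grip": 0},
  {"x": 0,"y": -25,"z": 0,"ax": 0,"ay": 0,"az": 0,"grip": 0},
  {"x": 0,"y": -25,"z": 0,"ax": 0,"ay": 0,"az": 0,"grip": 0},
])

```text
clock: 4.3
tcp_pos: [483.9, -44.3, 78.4]
tool_rot: [[-0.002, 0.002, -1.0], [1.0, 0.002, -0.002], [0.002, -1.0, -0.002]]
wrist_force: [4.1, 3.9, -4.6]
width: 22.7
```

Request:
apply_moves([
  {"x": -1,"y": -20,"z": 0,"ax": 0,"ay": 0,"az": 0,"grip": 0},
  {"x": 0,"y": -15,"z": 0,"ax": 0,"ay": 0,"az": 0,"grip": 0},
  {"x": 0,"y": -5,"z": 0,"ax": 0,"ay": 0,"az": 0,"grip": 0},
  {"x": 0,"y": -2,"z": 0,"ax": 0,"ay": 0,"az": 0,"grip": 0},
  {"x": 0,"y": 0,"z": 0,"ax": 0,"ay": 0,"az": 0,"grip": 0},
])

```text
clock: 4.8
tcp_pos: [483.6, -87.6, 78.4]
tool_rot: [[0.0, 0.003, -1.0], [1.0, -0.002, 0.0], [-0.002, -1.0, -0.003]]
wrist_force: [4.2, -3.0, -6.4]
width: 22.6
```

Request:
apply_moves([
  {"x": 0,"y": -1,"z": 0,"ax": 0,"ay": 0,"az": 0,"grip": 0},
  {"x": 0,"y": -1,"z": 0,"ax": 0,"ay": 0,"az": 0,"grip": 0},
  {"x": 0,"y": 0,"z": 0,"ax": 0,"ay": 0,"az": 0,"grip": 0},
  {"x": 0,"y": 0,"z": 0,"ax": 0,"ay": 0,"az": 0,"grip": 0},
  {"x": 0,"y": 0,"z": 0,"ax": 0,"ay": 0,"az": 0,"grip": 0},
])

```text
clock: 5.3
tcp_pos: [483.6, -89.0, 78.5]
tool_rot: [[-0.001, 0.003, -1.0], [1.0, -0.001, -0.001], [-0.001, -1.0, -0.003]]
wrist_force: [4.9, -1.2, -5.2]
width: 22.9
```

```bash
python3 - <<'E'
from h import *
T=cam('top');cv2.imwrite('pics/top1.png',T['bgr'])
a=T['bgr'][120:300,170:500];a=cv2.resize(a,None,fx=2.4,fy=2.4,interpolation=3)
cv2.imwrite('pics/top1c.png',cv2.convertScaleAbs(a,alpha=1.5))
E
```

```text
(no output)
```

View pics/top1c.png

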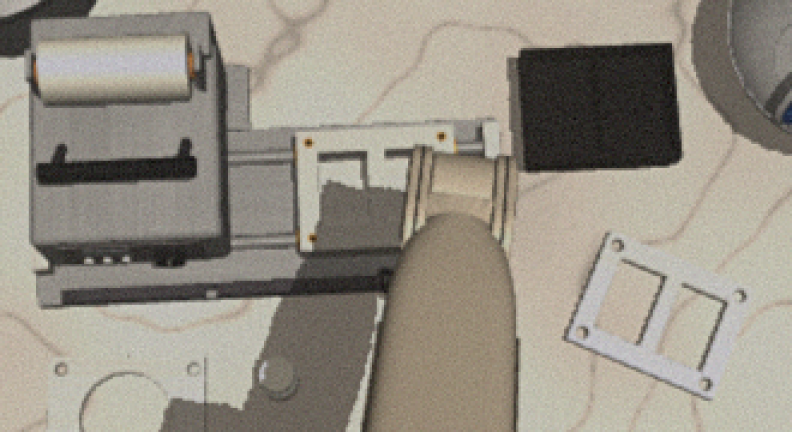

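The carrier is now at the free end (threads at crop (308,142), (441,136) and (313,239)). The y force changed sign as the ball pulled in. I'll release the knob and lift.

Request:
apply_moves([
  {"x": 0,"y": -1,"z": 0,"ax": 0,"ay": 0,"az": 0,"grip": 0},
  {"x": 0,"y": 0,"z": 0,"ax": 0,"ay": 0,"az": 0,"grip": 0},
  {"x": 0,"y": 0,"z": 0,"ax": 0,"ay": 0,"az": 0,"grip": 1},
  {"x": 0,"y": 0,"z": 0,"ax": 0,"ay": 0,"az": 0,"grip": 1},
  {"x": 0,"y": 0,"z": 0,"ax": 0,"ay": 0,"az": 0,"grip": 1},
])

```text
clock: 5.85
tcp_pos: [481.6, -89.2, 78.4]
tool_rot: [[-0.001, -0.001, -1.0], [1.0, -0.0, -0.001], [-0.0, -1.0, 0.001]]
wrist_force: [-0.1, 0.3, -0.3]
width: 65.6
```

Request:
apply_moves([
  {"x": 0,"y": 0,"z": 0,"ax": 0,"ay": 0,"az": 0,"grip": 1},
  {"x": 0,"y": 0,"z": 20,"ax": 0,"ay": 0,"az": 0,"grip": 1},
  {"x": 0,"y": 0,"z": 30,"ax": 0,"ay": 0,"az": 0,"grip": 1},
  {"x": 0,"y": 0,"z": 35,"ax": 0,"ay": 0,"az": 0,"grip": 1},
  {"x": 0,"y": 0,"z": 35,"ax": 0,"ay": 0,"az": 0,"grip": 1},
])

```text
clock: 6.35
tcp_pos: [481.5, -89.0, 199.4]
tool_rot: [[-0.001, -0.001, -1.0], [1.0, 0.0, -0.001], [0.0, -1.0, 0.001]]
wrist_force: [0.8, 0.6, 1.0]
width: 85.1
```

Request:
apply_moves([
  {"x": -2,"y": -26,"z": 0,"ax": 0,"ay": 0,"az": -0.046,"grip": 0.65},
  {"x": -2,"y": -26,"z": 0,"ax": 0,"ay": 0,"az": -0.046,"grip": 0.65},
  {"x": -2,"y": -26,"z": 0,"ax": 0,"ay": 0,"az": -0.046,"grip": 0.65},
  {"x": -2,"y": -26,"z": 0,"ax": 0,"ay": 0,"az": -0.046,"grip": 0.65},
  {"x": -2,"y": -26,"z": 0,"ax": 0,"ay": 0,"az": -0.046,"grip": 0.65},
])

```text
clock: 6.85
tcp_pos: [471.7, -220.0, 198.4]
tool_rot: [[0.228, -0.0, -0.974], [0.974, -0.0, 0.228], [-0.0, -1.0, 0.0]]
wrist_force: [0.3, 0.1, -0.2]
width: 55.5
```

Request:
apply_moves([
  {"x": -2,"y": -26,"z": -20,"ax": 0,"ay": 0,"az": -0.046,"grip": 0.65},
  {"x": -2,"y": -26,"z": -25,"ax": 0,"ay": 0,"az": -0.046,"grip": 0.65},
  {"x": -3,"y": -27,"z": -30,"ax": 0,"ay": 0,"az": -0.046,"grip": 0.65},
  {"x": -3,"y": -27,"z": -30,"ax": 0,"ay": 0,"az": -0.046,"grip": 0.65},
  {"x": -3,"y": -28,"z": -25,"ax": 0,"ay": 0,"az": -0.045,"grip": 0.65},
])

```text
clock: 7.35
tcp_pos: [458.2, -353.6, 66.7]
tool_rot: [[0.443, -0.001, -0.896], [0.896, 0.001, 0.443], [0.0, -1.0, 0.001]]
wrist_force: [0.5, -0.5, -0.4]
width: 55.7
```

```bash
python3 - <<'E'
from h import *
T=cam('top');cv2.imwrite('pics/top2.png',T['bgr']);S=cam('side');cv2.imwrite('pics/side2.png',S['bgr'])
t=lambda u,v:(u/2.4+170,v/2.4+120)
for n,p in dict(t0=(308,142),t1=(441,136),t3=(313,239)).items(): print(n,onz(T,*t(*p),75).round(1))
b=S['bgr'][150:470,190:500];b=cv2.resize(b,None,fx=1.85,fy=1.85,interpolation=3)
cv2.imwrite('pics/side2c.png',cv2.convertScaleAbs(b,alpha=1.2))
E
```

```text
t0 [667.6  45.3  75. ]
t1 [ 666.4 -106.8   75. ]
t3 [553.7  45.   75. ]
```

View pics/side2c.png

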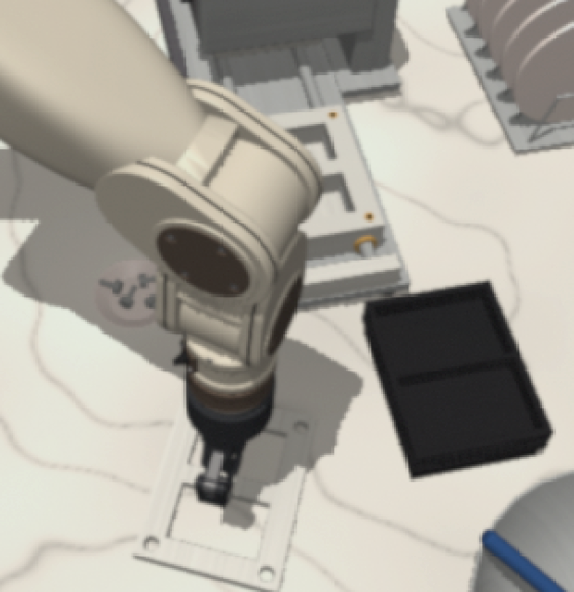

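The gripper is over the web, with the fingers above the two windows, frame corner holes at crop (151,543), (267,573) and (301,427). The carrier's threads are visible behind it. Now down and close.

Request:
apply_moves([
  {"x": 0,"y": 0,"z": -20,"ax": 0,"ay": 0,"az": 0,"grip": 0.65},
  {"x": 0,"y": 0,"z": -20,"ax": 0,"ay": 0,"az": 0,"grip": 0.65},
  {"x": 0,"y": 0,"z": -14,"ax": 0,"ay": 0,"az": 0,"grip": 0.65},
  {"x": 0,"y": 0,"z": -7,"ax": 0,"ay": 0,"az": 0,"grip": 0.65},
  {"x": 0,"y": 0,"z": -3,"ax": 0,"ay": 0,"az": 0,"grip": 0.65},
])

```text
clock: 7.95
tcp_pos: [459.1, -352.5, 4.3]
tool_rot: [[0.441, -0.0, -0.897], [0.897, 0.0, 0.441], [0.0, -1.0, 0.001]]
wrist_force: [0.2, -0.7, -0.3]
width: 55.3
```

Request:
apply_moves([
  {"x": 0,"y": 0,"z": 0,"ax": 0,"ay": 0,"az": 0,"grip": 0.5},
  {"x": 0,"y": 0,"z": 0,"ax": 0,"ay": 0,"az": 0,"grip": 0.4},
  {"x": 0,"y": 0,"z": 0,"ax": 0,"ay": 0,"az": 0,"grip": 0.3},
  {"x": 0,"y": 0,"z": 0,"ax": 0,"ay": 0,"az": 0,"grip": 0.15},
  {"x": 0,"y": 0,"z": 0,"ax": 0,"ay": 0,"az": 0,"grip": 0},
], grip_force=50)

```text
clock: 8.45
tcp_pos: [459.9, -353.2, 5.5]
tool_rot: [[0.442, 0.002, -0.897], [0.897, -0.0, 0.442], [0.001, -1.0, -0.002]]
wrist_force: [0.4, 2.2, 6.0]
width: 18.1
```

Request:
apply_moves([
  {"x": 0,"y": 0,"z": 0,"ax": 0,"ay": 0,"az": 0,"grip": 0},
  {"x": 0,"y": 0,"z": 0,"ax": 0,"ay": 0,"az": 0,"grip": 0},
  {"x": 0,"y": 0,"z": 0,"ax": 0,"ay": 0,"az": 0,"grip": 0},
  {"x": 0,"y": 0,"z": 0,"ax": 0,"ay": 0,"az": 0,"grip": 0},
  {"x": 0,"y": 0,"z": 0,"ax": 0,"ay": 0,"az": 0,"grip": 0},
], grip_force=80)

```text
clock: 8.95
tcp_pos: [460.0, -353.4, 5.6]
tool_rot: [[0.442, 0.002, -0.897], [0.897, -0.001, 0.442], [0.0, -1.0, -0.002]]
wrist_force: [0.8, 1.4, 6.3]
width: 16.7
```

Request:
apply_moves([
  {"x": 0,"y": 0,"z": 5,"ax": 0,"ay": 0,"az": 0,"grip": 0},
  {"x": 0,"y": 0,"z": 10,"ax": 0,"ay": 0,"az": 0,"grip": 0},
  {"x": 0,"y": 0,"z": 15,"ax": 0,"ay": 0,"az": 0,"grip": 0},
  {"x": 0,"y": 0,"z": 20,"ax": 0,"ay": 0,"az": 0,"grip": 0},
  {"x": 0,"y": 0,"z": 20,"ax": 0,"ay": 0,"az": 0,"grip": 0},
])

```text
clock: 9.45
tcp_pos: [458.3, -352.8, 74.5]
tool_rot: [[0.442, -0.002, -0.897], [0.897, 0.001, 0.442], [0.0, -1.0, 0.002]]
wrist_force: [-0.4, -0.5, -2.8]
width: 16.9
```

Request:
apply_moves([
  {"x": 0,"y": 0,"z": 20,"ax": 0,"ay": 0,"az": 0,"grip": 0},
  {"x": 0,"y": 0,"z": 20,"ax": 0,"ay": 0,"az": 0,"grip": 0},
  {"x": 0,"y": 0,"z": 20,"ax": 0,"ay": 0,"az": 0,"grip": 0},
  {"x": 0,"y": 0,"z": 15,"ax": 0,"ay": 0,"az": 0,"grip": 0},
  {"x": 0,"y": 0,"z": 0,"ax": 0,"ay": 0,"az": 0,"grip": 0},
])

```text
clock: 9.95
tcp_pos: [460.1, -354.2, 151.9]
tool_rot: [[0.442, 0.003, -0.897], [0.897, -0.003, 0.442], [-0.001, -1.0, -0.004]]
wrist_force: [0.5, -0.5, -3.6]
width: 16.8
```

Request:
apply_moves([
  {"x": 8,"y": 16,"z": 0,"ax": 0,"ay": 0,"az": 0.03,"grip": 0},
  {"x": 10,"y": 22,"z": 0,"ax": 0,"ay": 0,"az": 0.031,"grip": 0},
  {"x": 10,"y": 22,"z": 0,"ax": 0,"ay": 0,"az": 0.031,"grip": 0},
  {"x": 10,"y": 22,"z": 0,"ax": 0,"ay": 0,"az": 0.031,"grip": 0},
  {"x": 10,"y": 22,"z": 0,"ax": 0,"ay": 0,"az": 0.031,"grip": 0},
])

```text
clock: 10.45
tcp_pos: [506.3, -248.0, 147.8]
tool_rot: [[0.298, -0.003, -0.954], [0.954, 0.001, 0.298], [0.0, -1.0, 0.003]]
wrist_force: [-0.3, -0.6, -3.5]
width: 17.3
```

Request:
apply_moves([
  {"x": 10,"y": 22,"z": 0,"ax": 0,"ay": 0,"az": 0.031,"grip": 0},
  {"x": 10,"y": 22,"z": 0,"ax": 0,"ay": 0,"az": 0.031,"grip": 0},
  {"x": 10,"y": 22,"z": 0,"ax": 0,"ay": 0,"az": 0.031,"grip": 0},
  {"x": 10,"y": 22,"z": 0,"ax": 0,"ay": 0,"az": 0.031,"grip": 0},
  {"x": 10,"y": 22,"z": 0,"ax": 0,"ay": 0,"az": 0.031,"grip": 0},
])

```text
clock: 10.95
tcp_pos: [556.4, -138.1, 147.9]
tool_rot: [[0.147, -0.003, -0.989], [0.989, 0.0, 0.147], [-0.0, -1.0, 0.003]]
wrist_force: [-0.5, -0.5, -4.0]
width: 16.9
```

Request:
apply_moves([
  {"x": 12,"y": 26,"z": 0,"ax": 0,"ay": 0,"az": 0.031,"grip": 0},
  {"x": 12,"y": 26,"z": 0,"ax": 0,"ay": 0,"az": 0.031,"grip": 0},
  {"x": 11,"y": 24,"z": 0,"ax": 0,"ay": 0,"az": 0.031,"grip": 0},
  {"x": 10,"y": 20,"z": 0,"ax": 0,"ay": 0,"az": 0.03,"grip": 0},
  {"x": 8,"y": 12,"z": 0,"ax": 0,"ay": 0,"az": 0.029,"grip": 0},
])

```text
clock: 11.45
tcp_pos: [609.6, -29.4, 147.8]
tool_rot: [[-0.006, -0.003, -1.0], [1.0, 0.0, -0.006], [0.0, -1.0, 0.003]]
wrist_force: [0.6, 0.3, -3.4]
width: 17.0
```

Request:
apply_moves([
  {"x": 0,"y": 0,"z": -6,"ax": 0,"ay": 0,"az": 0,"grip": 0},
  {"x": 0,"y": 0,"z": -6,"ax": 0,"ay": 0,"az": 0,"grip": 0},
  {"x": 0,"y": 0,"z": -6,"ax": 0,"ay": 0,"az": 0,"grip": 0},
  {"x": 0,"y": 0,"z": -4,"ax": 0,"ay": 0,"az": 0,"grip": 0},
  {"x": 0,"y": 0,"z": 0,"ax": 0,"ay": 0,"az": 0,"grip": 0},
])

```text
clock: 11.95
tcp_pos: [609.0, -32.0, 126.2]
tool_rot: [[-0.002, -0.002, -1.0], [1.0, -0.0, -0.002], [-0.0, -1.0, 0.002]]
wrist_force: [-0.8, 0.1, -4.3]
width: 17.3
```

```bash
python3 - <<'E'
from h import *
T=cam('top');cv2.imwrite('pics/top3.png',T['bgr']);S=cam('side');cv2.imwrite('pics/side3.png',S['bgr'])
s=get_state();print(s['joint_pos'].round(1),s['tcp_pos'].round(1),s['tool_rot'].round(4).tolist())
b=cv2.resize(S['bgr'][160:320,270:420],None,fx=3.7,fy=3.7,interpolation=3)[:590]
a=cv2.resize(T['bgr'][150:270,270:390],None,fx=3,fy=3,interpolation=3)
im=np.zeros((590,800,3),np.uint8);im[:,:400]=b[:590,:555][:, :400]*0+0
w=cv2.resize(S['bgr'][160:300,285:405],None,fx=3.5,fy=3.5,interpolation=3)
im[:490,:420]=w;im[:360,430:790]=a
cv2.imwrite('pics/c3.png',cv2.convertScaleAbs(im,alpha=1.3))
E
```

```text
[-3.  29.7  8.  68.3 -0.  -3.1] [609.8 -31.7 127.3] [[-0.0022, -0.0002, -1.0], [1.0, -0.0001, -0.0022], [-0.0001, -1.0, 0.0002]]
```

View pics/c3.png

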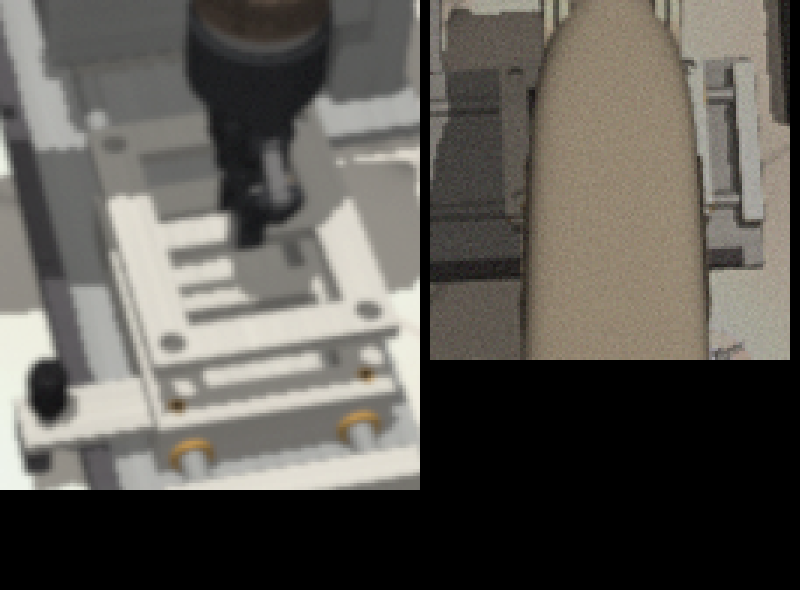

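In the side view the held frame sits above the carrier: holes 2, 1 and 3 at crop (172,342), (369,310) and (115,143), threads 2 and 1 at (177,405) and (367,375). The arm blocks most of the top view. I'll take the offset from this one camera.

```bash
python3 - <<'E'
from h import *
S=cam('side')
s=lambda u,v:(u/3.5+285,v/3.5+160)
H=[(172,342),(369,310),(115,143)];Th=[(177,405),(367,375)]
for z in(131,133.5,136):
    p=[onz(S,*s(*h),z)[:2] for h in H]
    print(z,*[q.round(1) for q in p],'21',np.linalg.norm(p[1]-p[0]).round(1),'23',np.linalg.norm(p[2]-p[0]).round(1),'mid13',((p[1]+p[2])/2).round(1))
p=[onz(S,*s(*h),75)[:2] for h in Th];print(*[q.round(1) for q in p],np.linalg.norm(p[1]-p[0]))
E
```

```text
131 [ 551.3 -109.8] [ 663.9 -110.7] [552.6  41.8] 21 112.5 23 151.6 mid13 [608.2 -34.4]
133.5 [ 550.8 -111.7] [ 663.  -112.5] [552.1  39.5] 21 112.2 23 151.2 mid13 [607.6 -36.5]
136 [ 550.3 -113.5] [ 662.2 -114.3] [551.6  37.3] 21 111.9 23 150.8 mid13 [606.9 -38.5]
[ 555.3 -113.3] [ 667.5 -115.2] 112.15480361759118
```

Request:
apply_moves([
  {"x": 1,"y": 0,"z": 0,"ax": 0,"ay": 0,"az": 0,"grip": 0},
  {"x": 2,"y": -1,"z": 0,"ax": 0,"ay": 0,"az": 0,"grip": 0},
  {"x": 1.5,"y": -1,"z": -4,"ax": 0,"ay": 0,"az": 0,"grip": 0},
  {"x": 0,"y": 0,"z": -5,"ax": 0,"ay": 0,"az": 0,"grip": 0},
  {"x": 0,"y": 0,"z": -5,"ax": 0,"ay": 0,"az": 0,"grip": 0},
])

```text
clock: 12.6
tcp_pos: [614.4, -33.1, 112.6]
tool_rot: [[-0.003, -0.0, -1.0], [1.0, 0.0, -0.003], [0.0, -1.0, 0.0]]
wrist_force: [0.4, -0.1, -3.5]
width: 16.9
```

Request:
apply_moves([
  {"x": 0,"y": 0,"z": -5,"ax": 0,"ay": 0,"az": 0,"grip": 0},
  {"x": 0,"y": 0,"z": -5,"ax": 0,"ay": 0,"az": 0,"grip": 0},
  {"x": 0,"y": 0,"z": -4,"ax": 0,"ay": 0,"az": 0,"grip": 0},
  {"x": 0,"y": 0,"z": -2,"ax": 0,"ay": 0,"az": 0,"grip": 0},
  {"x": 0,"y": 0,"z": 0,"ax": 0,"ay": 0,"az": 0,"grip": 0},
])

```text
clock: 13.1
tcp_pos: [614.3, -33.0, 96.9]
tool_rot: [[-0.003, -0.001, -1.0], [1.0, 0.0, -0.003], [0.0, -1.0, 0.001]]
wrist_force: [-0.0, 0.9, -3.9]
width: 17.3
```

Request:
apply_moves([
  {"x": 0,"y": 0,"z": 0,"ax": 0,"ay": 0,"az": 0,"grip": 0},
  {"x": 0,"y": 0,"z": 0,"ax": 0,"ay": 0,"az": 0,"grip": 0},
  {"x": 0,"y": 0,"z": 0,"ax": 0,"ay": 0,"az": 0,"grip": 0},
  {"x": 0,"y": 0,"z": 0,"ax": 0,"ay": 0,"az": 0,"grip": 0},
  {"x": 0,"y": 0,"z": 0,"ax": 0,"ay": 0,"az": 0,"grip": 0},
])

```text
clock: 13.6
tcp_pos: [614.6, -33.1, 97.4]
tool_rot: [[-0.003, 0.0, -1.0], [1.0, -0.0, -0.003], [-0.0, -1.0, -0.0]]
wrist_force: [0.5, -0.1, -2.6]
width: 17.1
```

```bash
python3 - <<'E'
from h import *
T=cam('top');cv2.imwrite('pics/top4.png',T['bgr']);S=cam('side');cv2.imwrite('pics/side4.png',S['bgr'])
s=get_state();print(s['tcp_pos'].round(1),s['tool_rot'].round(4).tolist(),s['wrist_force'].round(1))
im=np.zeros((490,800,3),np.uint8)
im[:490,:420]=cv2.resize(S['bgr'][170:310,285:405],None,fx=3.5,fy=3.5,interpolation=3)
im[:360,430:790]=cv2.resize(T['bgr'][150:270,270:390],None,fx=3,fy=3,interpolation=3)
cv2.imwrite('pics/c4.png',cv2.convertScaleAbs(im,alpha=1.4))
E
```

```text
[614.6 -33.1  97.4] [[-0.0032, 0.0001, -1.0], [1.0, 0.0, -0.0032], [0.0, -1.0, -0.0001]] [ 0.   0.8 -3.2]
```

View pics/c4.png

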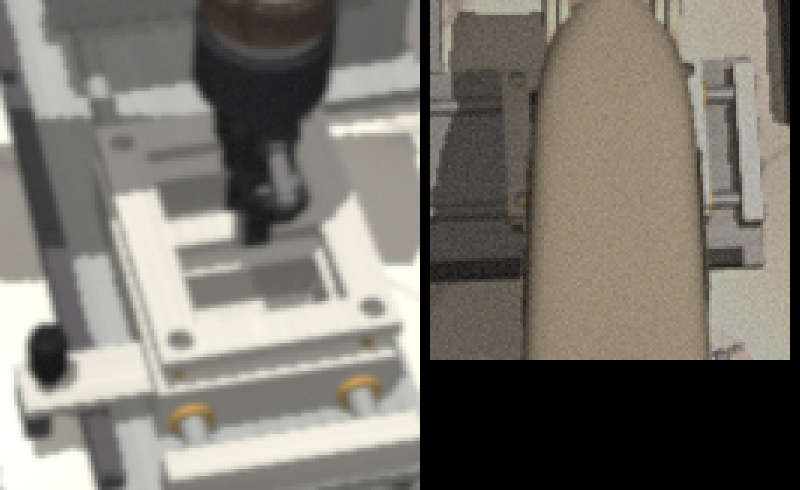

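The frame is down over the carrier: holes 2, 1 and 3 at crop (180,340), (372,306) and (123,142), and two holes of the +y end at (517,76) and (515,215) in the top view. I'll check this numerically and zoom into those top-view holes.

```bash
python3 - <<'E'
from h import *
S=cam('side');T=cam('top')
s=lambda u,v:(u/3.5+285,v/3.5+170)
H=[(180,340),(372,306),(123,142)];Th=[(177,374),(368,343)]
for z in(101.5,103.5):
    p=[onz(S,*s(*h),z)[:2] for h in H]
    print(z,*[q.round(1) for q in p],'21',np.linalg.norm(p[1]-p[0]).round(1),'23',np.linalg.norm(p[2]-p[0]).round(1),'mid13',((p[1]+p[2])/2).round(1))
print([onz(S,*s(*h),75)[:2].round(1) for h in Th])
I=sum(cam('top')['bgr'].astype(float) for _ in range(6))/6
J=sum(cam('side')['bgr'].astype(float) for _ in range(4))/4
im=np.zeros((590,800,3),np.uint8)
im[:590,:200]=cv2.resize(np.clip(I*2.5,0,255).astype(np.uint8)[168:227,292:312],None,fx=10,fy=10,interpolation=3)
im[:300,210:790]=cv2.resize(np.clip(J*1.3,0,255).astype(np.uint8)[250:280,333:391],None,fx=10,fy=10,interpolation=3)
im[310:590,210:410]=cv2.resize(np.clip(J*2,0,255).astype(np.uint8)[200:228,310:330],None,fx=10,fy=10,interpolation=3)
cv2.imwrite('pics/c5.png',im)
for n,h in dict(h0=(517,76),h3=(515,215)).items(): print(n,onz(T,(h[0]-430)/3+270,h[1]/3+150,103.5).round(1))
E
```

```text
101.5 [ 556.5 -111.8] [ 668.8 -110.9] [557.5  39.9] 21 112.3 23 151.7 mid13 [613.2 -35.5]
103.5 [ 556.1 -113.2] [ 668.2 -112.4] [557.1  38.2] 21 112.1 23 151.4 mid13 [612.6 -37.1]
[array([ 554.7, -116.1]), array([ 667.4, -117.4])]
h0 [669.6  42.3 103.5]
h3 [541.7  50.1 103.5]
```

View pics/c5.png

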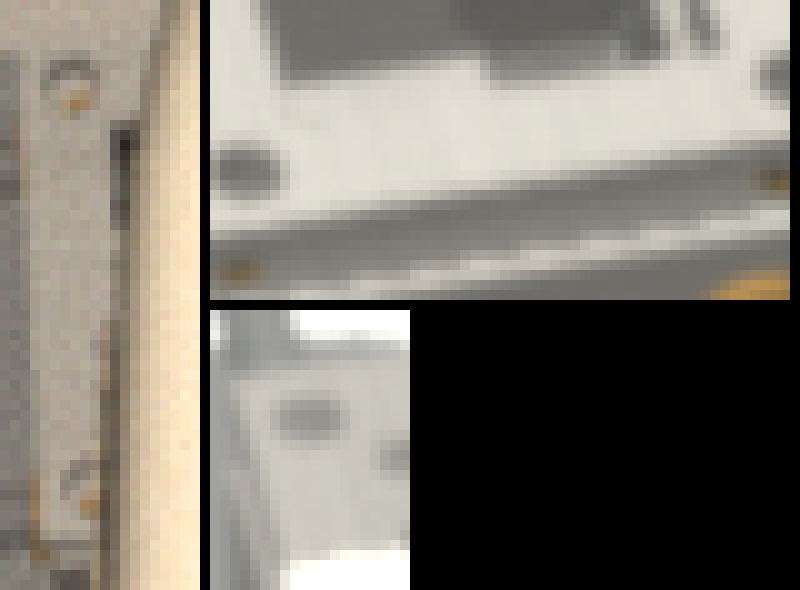

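Request:
apply_moves([
  {"x": 0,"y": -0.8,"z": -0.7,"ax": 0,"ay": 0,"az": -0.005,"grip": 0},
  {"x": 0,"y": -0.9,"z": -0.8,"ax": 0,"ay": 0,"az": 0,"grip": 0},
  {"x": 0,"y": 0,"z": 0,"ax": 0,"ay": 0,"az": 0,"grip": 0},
  {"x": 0,"y": 0,"z": 0,"ax": 0,"ay": 0,"az": 0,"grip": 0},
  {"x": 0,"y": 0,"z": 0,"ax": 0,"ay": 0,"az": 0,"grip": 0},
])

```text
clock: 14.8
tcp_pos: [614.6, -34.8, 95.8]
tool_rot: [[0.002, 0.0, -1.0], [1.0, 0.0, 0.002], [0.0, -1.0, -0.0]]
wrist_force: [-0.2, 0.5, -3.7]
width: 16.6
```

Request:
apply_moves([
  {"x": 0,"y": 0,"z": 0,"ax": 0,"ay": 0,"az": 0,"grip": 0},
  {"x": 0,"y": 0,"z": 0,"ax": 0,"ay": 0,"az": 0,"grip": 0},
  {"x": 0,"y": 0,"z": 0,"ax": 0,"ay": 0,"az": 0,"grip": 0},
  {"x": 0,"y": 0,"z": 0,"ax": 0,"ay": 0,"az": 0,"grip": 0},
  {"x": 0,"y": 0,"z": 0,"ax": 0,"ay": 0,"az": 0,"grip": 0},
])

```text
clock: 15.3
tcp_pos: [614.6, -34.8, 95.8]
tool_rot: [[0.002, 0.0, -1.0], [1.0, 0.0, 0.002], [0.0, -1.0, -0.0]]
wrist_force: [-0.2, -0.2, -3.6]
width: 17.1
```

```bash
python3 - <<'E'
from h import *
I=sum(cam('top')['bgr'].astype(float) for _ in range(8))/8
J=sum(cam('side')['bgr'].astype(float) for _ in range(8))/8
T=cam('top')
# expected thread minus hole-top pixel offset when aligned
for n,(x,y) in dict(h0=(668,43),h3=(556,44)).items(): print(n,(proj(T,(x,y,75))-proj(T,(x,y,102))).round(2))
s=get_state();print(s['tcp_pos'].round(1),s['wrist_force'].round(1),s['width'],s['clock'])
im=np.zeros((600,800,3),np.uint8)
im[:590,:200]=cv2.resize(np.clip(I*2.5,0,255).astype(np.uint8)[168:227,292:312],None,fx=10,fy=10,interpolation=3)
im[:600,210:800]=cv2.resize(np.clip(J*1.3,0,255).astype(np.uint8)[165:285,285:403],None,fx=5,fy=5,interpolation=3)
cv2.imwrite('pics/c6.png',im)
E
```

```text
h0 [0.35 2.9 ]
h3 [0.33 2.31]
[614.5 -34.8  95.8] [-0.4  0.2 -3.3] 16.851617012654746 16.15
```

View pics/c6.png

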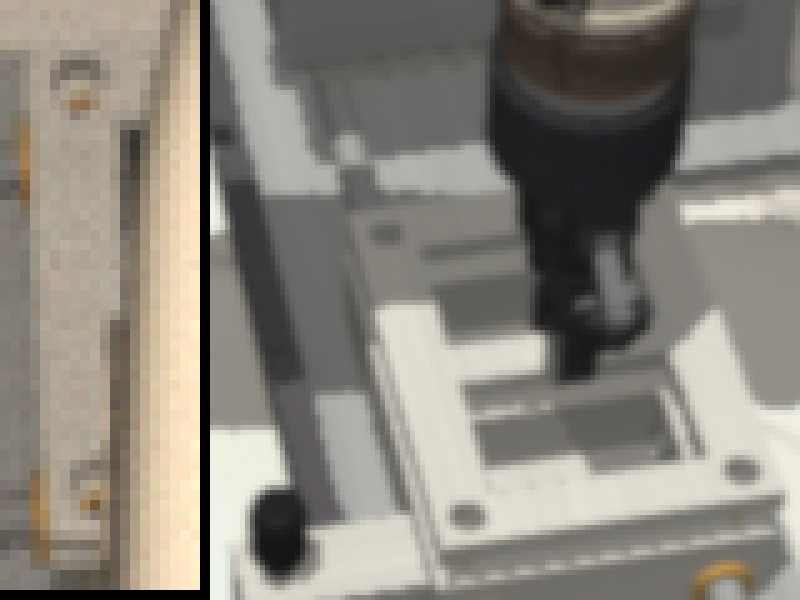

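The holes and threads line up. In the top view the brass sits at (80,102) in the hole centred at (77,83), and at (93,502) in the hole centred at (94,486). That matches the parallax expected when they are aligned, to about 1 mm. Handing in.

```bash
python3 -c "
from h import *
S=cam('side')
for u,v in((336.4,268.2),(391.4,259)):print(onz(S,u,v,102).round(1))
s=get_state();print(s['tcp_pos'],s['dq'].round(2),s['width']);print(job_done())"
```

```text
[ 555.7 -114.6  102. ]
[ 667.7 -115.1  102. ]
[614.5580242  -34.80862944  95.81902368] [ 0.   -0.    0.02  0.03 -0.01 -0.03] 17.205168931260058
the job is handed in; nothing more can be done
None
```

The carrier is at the loading station, and the two-window frame is held level over it, still and gripped. I handed the job in at about 16 s on the clock.

**Carrier:** I slid it by its knob to the free end. As it got there, the sideways force reversed, so the spring ball was pulling it in, and I let go. Camera measurements afterwards put the knob at the loading notch to within about 1 mm.

**Frame:** I gripped it by the web at 80 N, carried it over and turned it to match the carrier. The wrist feels about 3.5 N, which is just the frame's weight, so nothing else seems to be touching it. The gap above the carrier is about 15 mm, worked out from the tool height.

**Last checks:**

| Check | Hole position (x, y) | Thread position (x, y) |
|---|---|---|
| Side camera, hole 2 | (555.7, -114.6) | (555.3, -113.3) |
| Side camera, hole 1 | (667.7, -115.1) | (667.5, -115.2) |

- **Top camera:** brass shows through holes 0 and 3 where it should for alignment, to within about 1 mm. The angled view cuts off part of each thread.
- **Cameras disagree:** the two differ by about 4 mm in absolute y. I therefore lined up holes and threads within one camera at a time.
- **Not seen directly:** the arm blocked the straight-down view of holes 1 and 2, so those two rest on the side view alone.

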